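Knock down the bench dogs and slide the sign board to the fence

TASK

The sign board on the small bench has been sanded and is now to be drilled against the fence. With the mallet, knock the two bench dogs that stand between the board and the fence down flush with the bench top, letting neither the mallet touch the finished board nor the gripper touch the dogs, then stand the mallet back on its head on the table. Then slide the board, flat on the bench, over the dogs until its long edge lies square against the fence, and leave the other things where they are.

Things in the scene. Friction and masses are not known exactly. Their poses are not given: they have to be found in the camera images.
- bench: Beech work slab fixed on the table, 320 (x) x 360 (y) x 60 high; origin: centre of its underside. +x points from the robot to the fence, an aluminium bar 30 thick, 30 high above the bench top, along the whole far edge, near face at x = 125 mm. Dogs stand at x = 55, y = +80 and -80 mm. Two empty slots (x -125, y +-80) are flat marks, no obstacle. Slab yaw varies within 12 degrees.
- fence_face (a point): Middle of the fence's near face, 10 mm above the bench top (bench frame x 125, y 0, z 70 mm), axes as the bench
- dog_left (a joint): Depth of the left (+y) bench dog in m: 0 = fully up, top 30 mm above the bench top; 0.030 = flush; stops at 0.032. A side spring holds it by friction at any height: about 8 to 12 N moves it down, and it stays where left. Starts 20 to 30 mm proud.
- dog_right (a joint): The same for the right (-y) bench dog
- dog_left_top (a point): Centre of the top face of the left bench dog, a rectangular steel peg, 24 (bench x) x 30 (bench y) mm; moves with the dog
- dog_right_top (a point): Centre of the top face of the right bench dog, the same steel peg; moves with the dog
- board_mid (a point): Centre of the sign board, a loose plain plank 90 (its x) x 260 (its y) x 20 thick, edges rounded (radius 5), about 0.3 kg, lying flat on the bench on the robot's side of the dogs (25 mm or more from them), nearly parallel to the fence; this point is 10 mm above the bench top
- mallet_head (a point): Centre of the head of the mallet (about 0.4 kg) standing on a striking face on the table, left or right of the bench. Head 60 (x) x 46 (y) x 90 high (z), this point 45 above the lower face. The level handle, at this point's height, runs along the mallet's -x from x = -30 to -170 mm, 24 wide (y), 28 high. Balance point about 13 mm from here towards the handle. Standing: z axis up.
- paint_tin: Bystander: closed paint tin, 76 diameter, 95 high, on the other side of the bench from the mallet. Origin: centre of its underside
- brush_jar: Bystander: glass jar of brushes, 72 diameter, 175 high over the bristles. Origin: centre of its underside
- drill: Bystander: cordless drill standing on its battery, about 230 long (x), 80 wide, 196 high. Origin: under its grip, on the table
Things that resemble listed ones, but are neither listed nor needed, are in the scene too. Of the things that look like the part that bears mallet_head, the largest one is meant.

How it is judged (in metres and radians):
On the way, in this order (a step that is already met when the one before it is completed fails the run):
1. both bench dogs are knocked down flush (value of joint each of dog_left, dog_right above 0.028 m), for 0.2 s.
2. the mallet stands on its head on the table again, let go (height (world z) of mallet_head below 0.053 m and angle between mallet_head's own z axis and vertical below 0.12 rad and contact force between the fingers and mallet below 0.1 N), for 0.2 s.
3. the board lies along the fence (x of board_mid in the frame of bench above 0.0765 m and angle between the y axis of board_mid and the y axis of bench, either way round below 0.025 rad), for 0.2 s.
At the end, for the whole second after the job is handed in: Both dogs within 2 mm of flush or below; board flat on the bench, its long edge within 3.5 mm of the fence and parallel within 0.025 rad; mallet standing on its head on the table (head centre under 53 mm, tilt under 0.12 rad); board and mallet at rest (all of step 1 and all of step 3 and x of board_mid in the frame of bench below 0.0835 m and z of board_mid in the frame of bench below 0.074 m and angle between board_mid's own z axis and vertical below 0.05 rad and height (world z) of mallet_head below 0.053 m and angle between mallet_head's own z axis and vertical below 0.12 rad and linear speed of each of mallet, board below 0.02 m/s); the robot touches nothing.
It fails at once if the mallet touches the board (contact force between mallet and board above 1 N).
It fails at once if the gripper or arm pushes a dog (contact force between any of the fingers, the arm and dog_left above 3 N or contact force between any of the fingers, the arm and dog_right above 3 N).
It fails at once if the board is lifted or tipped instead of slid (z of board_mid in the frame of bench above 0.085 m or angle between board_mid's own z axis and vertical above 0.2 rad).
It fails at once if a bystander is moved more than 25 mm (distance of any of paint_tin, brush_jar, drill from where it was at the start of the episode above 0.025 m).
It also fails if it takes over 72 s, if anything falls off the work surface, if the arm or the gripper's body presses on something with over 40 N, if the wrist force passes 120 N, or if a joint passes its speed limit or range.

ROBOT

A 6-joint arm with a two-finger parallel gripper is mounted at the origin on the work surface. World frame = base frame: x ahead of the robot, y to its left, z up, the work surface at z = 0. Lengths are in m, angles in degrees, forces in N, time in s.
With the tool pointing down it reaches from about 0.375 to 0.9 m from the base axis. Payload 3.1 kg.
Tool frame: the origin (TCP) lies at the very end of the fingers, on their centre line; the grasp point (between the pads) lies 19 mm behind it; z points along the fingers, y is the line along which they close (so a half turn about z gives the same grasp; the last joint's range is limited). The gripper opens to 87 mm and grips with 3 to 60 N. Pads are 19 mm wide; open, the fingers measure 117 mm over their backs; the gripper's body (75 mm by 190 mm) begins 51 mm behind the grasp point.
Start: joints at [63.742, 30.224, 82.088, -0, 67.689, -10.227], TCP at [0.173, 0.601, 0.223] pointing down, gripper open.
Joint ranges: [-176.69, 176.69], [-43.24, 126.21], [12.49, 139.97], [-82, 262], [0, 151.66], [-163.58, 163.58]. Speed limits (degrees/s): [159.86, 159.86, 180, 180, 180, 180].

INTERFACE

Orientations are given as a 3x3 rotation matrix whose columns are the frame's x, y, z axes.
In Python, from rig import bot, imaging gives the robot as it stands.
- The arm moves only by the tool drive_tool, never from a script. Its argument "deltas" is text: rows parted by semicolons, each of 5 numbers parted by spaces: the finger opening in mm, from 0 to 87, then the shift along the world's x, y, z in mm, then the turn about the world's z in rad. In form: jaw dx dy dz twist; .... A call has 1 to 12 rows; each row is the pose to reach, as a shift and turn from the pose commanded when the call began; what a row does not reach only later rows make up. A row lasts 1/10 s, in which the tool goes at most 50 mm and 8.59 degrees, less where a joint would pass 70% of its speed; a pose out of reach is approached as far as the arm can. A call with a gripper value outside its range is refused whole. The fingers move at their own pace and stop on an object; the grip force is fixed at half the most. Time passes only in rows, so rows that repeat a pose let the fingers close. It gives the time, the measured TCP pose, the force, the opening and the grip force at its end, in the units of the state.
- bot.read_state(): the state, without advancing time (a new reading comes with each control period).
- imaging.capture(name): name is "scene" or "side" or "wrist"; returns the picture (384x512x3 uint8, red, green, blue); there is no depth.
- imaging.camera_model(name): a dict with "fx", "fy", "cx", "cy" (pixels), "T" (4x4, takes a point from camera to world coordinates). Camera axes: x right, y down, z forward; pixel columns grow to the right and rows downward; lengths in m; the calibration is good to about 2 mm. A picture is of the moment at which its call begins: read the wrist's pose just before it. camera_model takes no time and is no camera call; for the wrist camera it gives the pose at the moment of the call.
- bot.hand_in(): hands the job in; it is judged then, once.
The state is a dict: "time_s": time; "joint_positions": joint angles; "qvel": joint speeds; "tau": joint torques, N m; "position": TCP position; "tcp_rot": TCP orientation; "force": force on the tool from outside, world axes, zero at the start; "moment": the same for the moment, N m; "opening": opening from 0.0 (shut) to 1.0 (fully open); "grasp_force": force on a finger pad.
Only numpy, scipy, OpenCV 4.12 (cv2) and the standard library are available. Lean on these libraries where they do the work, as an engineer would, in place of code of your own. Each camera call takes 0.05 s, during which the arm holds its last target. There are 200 camera calls.

## Working session

There is one attempt and no reset: what is moved stays moved. The work goes in short steps, Python scripts to look and compute and a tool call to move; the robot and the scene stay as the last step left them, time stands still between calls to the robot, and variables do not carry over. Pictures are saved under pics/ and viewed, at most 13 in all, crops included, and the job is handed in when it is done.

Besides the shell and the picture viewer there is one more tool, called after "Emit:" as name(argument=value, ...), one argument or row to a line, values as JSON. drive_tool: Moves the arm, as the interface text tells. Its arguments: {"type":"object","properties":{"deltas":{"type":"string"}},"required":["deltas"]}

```bash
mkdir -p pics; ls; python3 - <<'E'
from rig import bot, imaging
import cv2, numpy as np
for n in ["scene","side"]:
    im=imaging.capture(n); cv2.imwrite(f"pics/{n}0.png",im[:,:,::-1]); m=imaging.camera_model(n)
    print(n,m["fx"],m["cx"],m["cy"],np.round(m["T"],3).tolist())
a=cv2.imread("pics/scene0.png");b=cv2.imread("pics/side0.png")
s=bot.read_state();print(s["time_s"],s["position"],np.round(s["tcp_rot"],3).tolist(),s["opening"])
E
```

```text
pics
scene 433.71016819419236 257.1750368053609 187.62694986911256 [[-0.189, 0.784, -0.592, 1.311], [0.982, 0.158, -0.105, 0.149], [0.011, -0.601, -0.799, 1.267], [0.0, 0.0, 0.0, 1.0]]
side 460.5881344890842 253.17623154848977 193.03107231927765 [[0.827, -0.308, 0.471, -0.184], [-0.562, -0.417, 0.714, -0.992], [-0.023, -0.855, -0.518, 0.817], [0.0, 0.0, 0.0, 1.0]]
0.1 [0.17227976 0.60009432 0.22168895] [[-0.961, 0.276, -0.001], [0.276, 0.961, -0.002], [0.0, -0.002, -1.0]] 1.002787991846552
```

View pics/scene0.png

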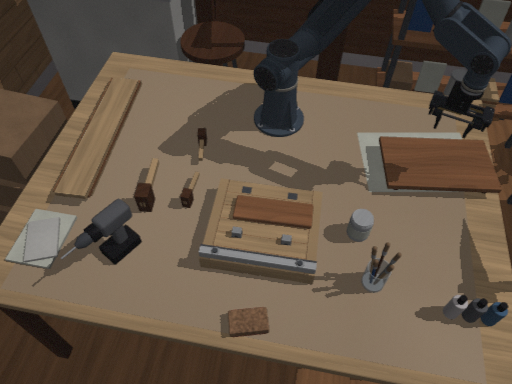

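View pics/side0.png

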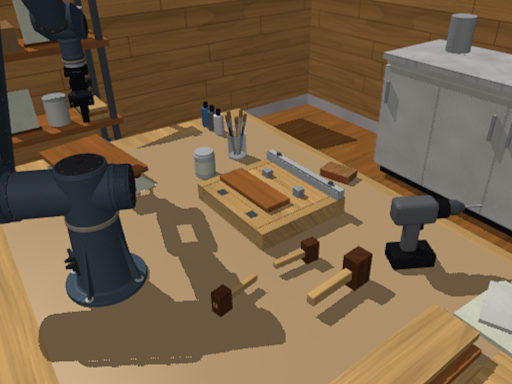

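The scene view shows the bench around (262,228), the board at (273,212), the dogs at (237,232) and (286,240), and the fence along row 258. The largest mallet is at (146,195) with its handle pointing up in the image, towards the robot. The drill is next to it, at (115,225). I'll zoom in for exact pixels.

```bash
cat > h.py <<'E'
from rig import bot, imaging
import cv2, numpy as np
def ray(n,uv,m=None):
    m=m or imaging.camera_model(n); T=np.array(m["T"])
    d=T[:3,:3]@np.array([(uv[0]-m["cx"])/m["fx"],(uv[1]-m["cy"])/m["fy"],1]); return T[:3,3],d
def onz(n,uv,z,m=None):
    o,d=ray(n,uv,m); return o+d*(z-o[2])/d[2]
def proj(n,p,m=None):
    m=m or imaging.camera_model(n); T=np.array(m["T"]); q=T[:3,:3].T@(np.array(p)-T[:3,3])
    return np.array([m["cx"]+m["fx"]*q[0]/q[2],m["cy"]+m["fy"]*q[1]/q[2]])
def crop(src,dst,x,y,w,h,k):
    c=cv2.imread(src)[y:y+h,x:x+w]; c=cv2.resize(c,None,fx=k,fy=k,interpolation=cv2.INTER_CUBIC)
    for i in range(0,w,20): cv2.putText(c,str(x+i),(i*k,8),0,.3,(255,255,255)); cv2.line(c,(i*k,10),(i*k,16),(255,255,255))
    for j in range(0,h,20): cv2.putText(c,str(y+j),(0,j*k+4),0,.3,(255,255,255)); cv2.line(c,(20,j*k),(26,j*k),(255,255,255))
    cv2.imwrite(dst,c)
E
python3 - <<'E'
from h import *
crop("pics/scene0.png","pics/c1.png",125,145,200,135,4)
crop("pics/side0.png","pics/c2.png",190,140,200,170,4)
c=cv2.imread("pics/c2.png"); cv2.imwrite("pics/c2.png",cv2.resize(c,(700,595)))
E
```

```text
(no output)
```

View pics/c1.png

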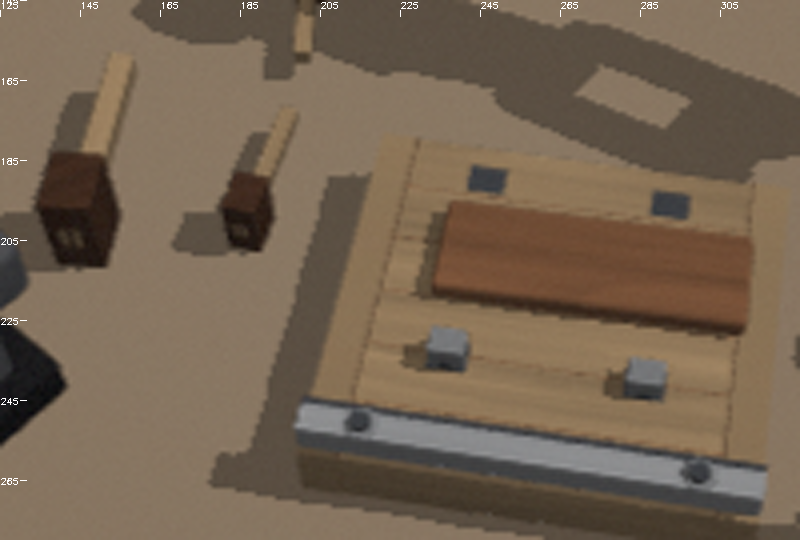

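View pics/c2.png

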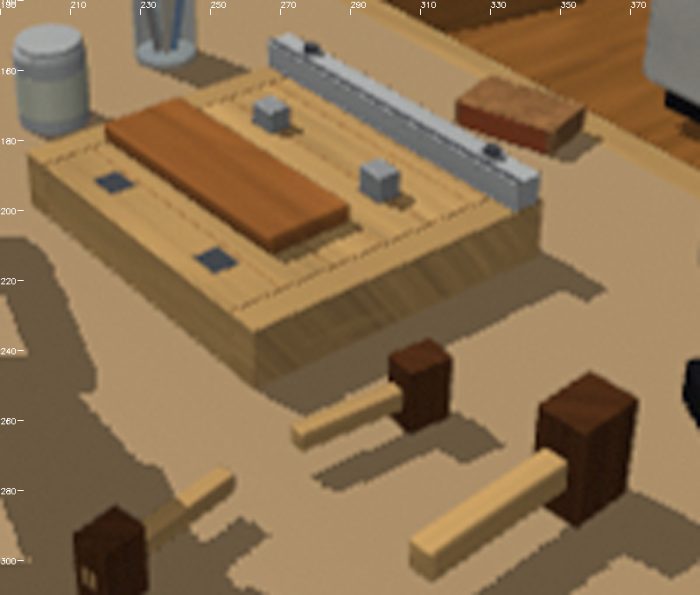

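The crops show all the corners clearly: the slots, dog tops, board top, mallet head top and handle end. I'll cast rays from both views and check the results against the given sizes.

```bash
python3 - <<'E'
from h import *
np.set_printoptions(precision=4,suppress=True)
A=lambda x,y:(125+x/4,145+y/4)
B=lambda x,y:(190+x/3.5,140+y/3.5)
def both(name,z,sc,si):
    for i in range(max(len(sc),len(si))):
        print(name,i, onz("scene",A(*sc[i]),z)[:2] if i<len(sc) else '', onz("side",B(*si[i]),z)[:2] if i<len(si) else '')
both("slot L,R",.06,[(671,205),(488,179)],[(114,182),(216,260)])
both("board",.08,[(752,237),(452,203),(440,288),(745,325)],[(106,125),(272,242),(350,208),(180,100)])
both("handle end",.059,[(107,53),(135,58)],[(437,555),(410,540)])
both("handle root",.059,[(82,150),(107,155)],[(567,460),(545,450)])
both("head top",.09,[(50,153),(107,155),(118,212),(38,205)],[(585,432),(541,403),(590,373),(637,402)])
both("fence near bottom L,R",.06,[],[(270,68),(512,208)])
both("fence top",.09,[(767,465),(300,400)],[(270,45),(515,182)])
both("bench corner",.06,[(380,138),(787,183)],[(256,330),(30,155)])
def tri(a,b):
    o1,d1=ray("scene",a);o2,d2=ray("side",b)
    s=np.linalg.lstsq(np.c_[d1,-d2],o2-o1,rcond=None)[0];p,q=o1+s[0]*d1,o2+s[1]*d2
    return (p+q)/2,np.linalg.norm(p-q)
print("dogL",tri(A(647,370),B(272,105)));print("dogR",tri(A(449,338),B(380,175)))
E
```

```text
slot L,R 0 [0.4303 0.1173] [0.4281 0.1141]
slot L,R 1 [ 0.434  -0.0423] [ 0.4318 -0.0466]
board 0 [0.4642 0.1887] [0.4595 0.179 ]
board 1 [ 0.4792 -0.0638] [ 0.4682 -0.0769]
board 2 [ 0.5645 -0.055 ] [ 0.5534 -0.0732]
board 3 [0.551  0.1929] [0.5428 0.179 ]
handle end 0 [ 0.3613 -0.4131] [ 0.3556 -0.4181]
handle end 1 [ 0.362  -0.3861] [ 0.3502 -0.3971]
handle root 0 [ 0.4723 -0.3973] [ 0.4908 -0.3999]
handle root 1 [ 0.4733 -0.3741] [ 0.4858 -0.3832]
head top 0 [ 0.5023 -0.4088] [ 0.4938 -0.4104]
head top 1 [ 0.4948 -0.3607] [ 0.4915 -0.3698]
head top 2 [ 0.5499 -0.332 ] [ 0.5439 -0.3655]
head top 3 [ 0.5561 -0.3994] [ 0.5468 -0.4084]
fence near bottom L,R 0  [0.6748 0.2139]
fence near bottom L,R 1  [ 0.6878 -0.1324]
fence top 0 [0.6775 0.2231] [0.6706 0.2076]
fence top 1 [ 0.6922 -0.1365] [ 0.6844 -0.1367]
bench corner 0 [ 0.4086 -0.1448] [ 0.4019 -0.1472]
bench corner 1 [0.3871 0.2128] [0.3896 0.2034]
dogL (array([0.6086, 0.1207, 0.0793]), np.float64(0.003247777033059502))
dogR (array([ 0.6103, -0.0398,  0.0778]), np.float64(0.0054437820628945284))
```

Emit:
drive_tool(
  deltas="87 330 -400 60 -1.37;87 330 -400 60 -1.37;87 330 -400 60 -1.37;87 330 -400 60 -1.37;87 330 -400 60 -1.37;87 330 -400 60 -1.37;87 330 -400 60 -1.37;87 330 -400 60 -1.37;87 330 -400 60 -1.37;87 330 -400 60 -1.37;87 330 -400 60 -1.37;87 330 -400 60 -1.37",
)

```text
time_s: 1.3
position: [0.505, 0.198, 0.2825]
tcp_rot: [[0.084, 0.996, 0.001], [0.996, -0.084, -0.0], [-0.0, 0.001, -1.0]]
force: [-1.0, 1.4, 1.3]
opening: 1.001
grasp_force: 0.0
```

```bash
python3 - <<'E'
from h import *
np.set_printoptions(precision=4,suppress=True)
s=bot.read_state();print(s["time_s"],s["position"],s["tcp_rot"],s["joint_positions"],s["force"])
im=imaging.capture("wrist");m=imaging.camera_model("wrist");print(m["fx"],m["cx"],m["cy"],np.array(m["T"]))
cv2.imwrite("pics/w1.png",im[:,:,::-1]);np.save("w1.npy",m["T"])
for uv in [(102,247),(119,259),(140,240),(126,229)]: print("battery",onz("scene",uv,.045))
for uv in [(130,205),(100,210),(78,240)]: print("drill top",onz("scene",uv,.18))
E
```

```text
1.3 [0.505  0.198  0.2825] [[ 0.0838  0.9965  0.0015]
 [ 0.9965 -0.0838 -0.0005]
 [-0.0004  0.0015 -1.    ]] [ 9.6246 19.889  89.7515 -0.0438 70.2822 14.4445] [-0.9756  1.4213  1.2836]
337.1373215776857 259.25083262112275 194.4833818802377 [[ 0.9967 -0.0766 -0.025   0.5093]
 [-0.0806 -0.9536 -0.29    0.2786]
 [-0.0016  0.2911 -0.9567  0.4447]
 [ 0.      0.      0.      1.    ]]
battery [ 0.7363 -0.4507  0.045 ]
battery [ 0.7659 -0.3819  0.045 ]
battery [ 0.6885 -0.3415  0.045 ]
battery [ 0.6581 -0.4007  0.045 ]
drill top [ 0.6476 -0.3592  0.18  ]
drill top [ 0.6825 -0.4406  0.18  ]
drill top [ 0.7918 -0.4605  0.18  ]
```

View pics/w1.png

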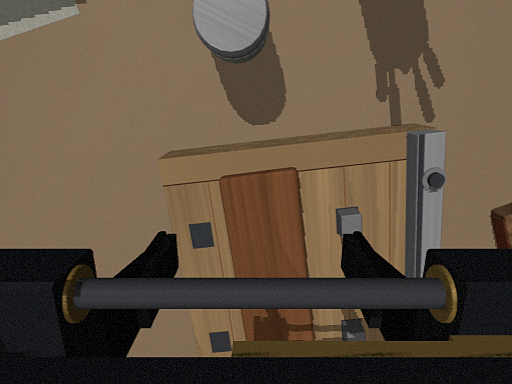

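The wrist view shows slots at (202,235) and (221,342), a dog at (348,220), and the fence running along column 412. The fingers hide what is under the tool. Next I'll go to a viewpoint beside the mallet.

Emit:
drive_tool(
  deltas="87 -80 -590 0 -1.36;87 -80 -590 0 -1.36;87 -80 -590 0 -1.36;87 -80 -590 0 -1.36;87 -80 -590 0 -1.36;87 -80 -590 0 -1.36;87 -80 -590 0 -1.36;87 -80 -590 0 -1.36;87 -80 -590 0 -1.36;87 -80 -590 0 -1.36;87 -80 -590 0 -1.36;87 -80 -590 0 -1.36",
)

```text
time_s: 2.55
position: [0.4225, -0.3895, 0.2821]
tcp_rot: [[0.991, 0.133, -0.0], [0.133, -0.991, 0.002], [-0.0, -0.002, -1.0]]
force: [1.2, -0.1, -0.1]
opening: 1.0
grasp_force: 0.0
```

```bash
python3 - <<'E'
from h import *
np.set_printoptions(precision=4,suppress=True)
m1=imaging.camera_model("wrist");m1=dict(m1);m1["T"]=np.load("w1.npy")
w=lambda uv,z:onz("wrist",uv,z,m1)
L,R=w((202,235),.06),w((221,342),.06);print("slots",L,R,np.degrees(np.arctan2(R[0]-L[0],L[1]-R[1])))
a,b=w((408,134),.09),w((413,240),.09);print("fence top near",a,b,np.degrees(np.arctan2(b[0]-a[0],a[1]-b[1])))
print("board corners",w((220,177),.08),w((296,168),.08),"dog",w((349,214),.085))
im=imaging.capture("wrist");m=imaging.camera_model("wrist");np.save("w2.npy",m["T"])
cv2.imwrite("pics/w2.png",im[:,:,::-1]);s=bot.read_state();print(s["time_s"],s["position"],s["tcp_rot"],s["joint_positions"])
E
```

```text
slots [0.4243 0.1154 0.06  ] [ 0.4297 -0.0453  0.06  ] 1.896564712923406
fence top near [0.6598 0.2244 0.09  ] [0.6712 0.1027 0.09  ] 5.35396050631486
board corners [0.4578 0.1919 0.08  ] [0.5427 0.1953 0.08  ] dog [0.5995 0.1384 0.085 ]
2.6 [ 0.422  -0.3978  0.2821] [[ 0.9917  0.1288  0.0003]
 [ 0.1288 -0.9916 -0.0073]
 [-0.0006  0.0073 -1.    ]] [-54.2192  22.9498  84.7958  -0.2431  71.9026  28.4556]
```

View pics/w2.png

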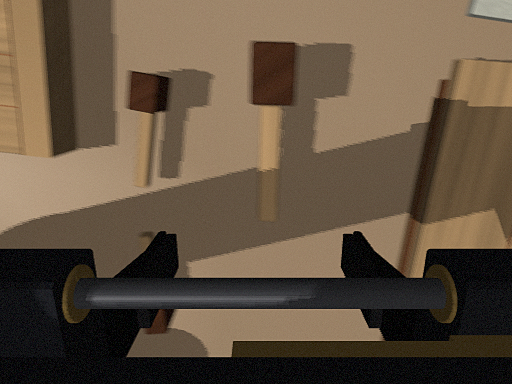

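The mallet head's top face spans (250-296, 41-105) and its handle runs down the image to (268,220). It is almost aligned with the tool.

```bash
python3 - <<'E'
from h import *
np.set_printoptions(precision=4,suppress=True)
m=dict(imaging.camera_model("wrist"));m["T"]=np.load("w2.npy");s=bot.read_state();print(s["position"],np.degrees(np.arctan2(s["tcp_rot"][1][0],s["tcp_rot"][0][0])))
im=cv2.imread("pics/w2.png");hsv=cv2.cvtColor(im,cv2.COLOR_BGR2HSV)
mk=((im.max(2)<100)&(hsv[:,:,1]>90)).astype(np.uint8);mk[:,:235]=0;mk[:,320:]=0;mk[112:]=0
c=max(cv2.findContours(mk,0,2)[0],key=cv2.contourArea);r=cv2.minAreaRect(c);print(r,cv2.boundingRect(c))
P=[onz("wrist",p,.09,m)[:2] for p in cv2.boxPoints(r)];print(np.array(P),np.mean(P,0))
hs,hd=onz("wrist",(270.5,112),.059,m),onz("wrist",(267.5,219),.059,m)
hy=np.degrees(np.arctan2(*(hs-hd)[[1,0]]));print("handle",hs,hd,hy)
u=(hs-hd)[:2]/np.linalg.norm((hs-hd)[:2]);print("head from handle end",hd[:2]+.17*u)
E
```

```text
[ 0.422  -0.3978  0.2821] 7.3998557656907895
((275.21649169921875, 73.63871765136719), (48.09684753417969, 64.29572296142578), 1.6846843957901) (251, 41, 50, 66)
[[ 0.4868 -0.3822]
 [ 0.5466 -0.3766]
 [ 0.5514 -0.4229]
 [ 0.4918 -0.4309]] [ 0.5191 -0.4031]
handle [ 0.4811 -0.405   0.059 ] [ 0.3544 -0.4192  0.059 ] 6.392816379728403
head from handle end [ 0.5234 -0.4003]
```

The arm was still settling during that picture, so I'll re-measure now that it is at rest.

```bash
python3 - <<'E'
from h import *
np.set_printoptions(precision=4,suppress=True)
imaging.capture("wrist");imaging.capture("wrist");imaging.capture("wrist")
m=imaging.camera_model("wrist");s=bot.read_state();print(s["time_s"],s["position"],np.degrees(np.arctan2(s["tcp_rot"][1][0],s["tcp_rot"][0][0])),s["joint_positions"])
im=imaging.capture("wrist")[:,:,::-1].copy();cv2.imwrite("pics/w3.png",im)
hsv=cv2.cvtColor(im,cv2.COLOR_BGR2HSV)
mk=((im.max(2)<100)&(hsv[:,:,1]>90)).astype(np.uint8);mk[:,:225]=0;mk[:,330:]=0;mk[130:]=0
c=max(cv2.findContours(mk,0,2)[0],key=cv2.contourArea);r=cv2.minAreaRect(c);print(r)
P=[onz("wrist",p,.09,m)[:2] for p in cv2.boxPoints(r)];print(np.array(P),np.mean(P,0))
hk=((hsv[:,:,0]>10)&(hsv[:,:,0]<24)&(hsv[:,:,1]>95)&(im.max(2)>90)).astype(np.uint8);hk[:,:225]=0;hk[:,330:]=0;hk[235:]=0
hk=cv2.morphologyEx(hk,cv2.MORPH_OPEN,np.ones((5,5)))
c=max(cv2.findContours(hk,0,2)[0],key=cv2.contourArea);r=cv2.minAreaRect(c);print("handle",r)
P=np.array([onz("wrist",p,.059,m)[:2] for p in cv2.boxPoints(r)]);print(P,P.mean(0),[np.degrees(np.arctan2(*(P[i]-P[i-1])[::-1])) for i in range(4)])
E
```

```text
2.75 [ 0.4225 -0.3881  0.2816] 7.5357097285774515 [-53.7513  22.6629  85.3698   0.0558  72.1381  28.6959]
((271.74603271484375, 72.15120697021484), (47.06264877319336, 64.29351806640625), 1.5074357986450195)
[[ 0.488  -0.3673]
 [ 0.5476 -0.3616]
 [ 0.5525 -0.4066]
 [ 0.4931 -0.4148]] [ 0.5203 -0.3876]
handle ((266.91510009765625, 162.45281982421875), (20.80643081665039, 115.76020050048828), 2.4895529747009277)
[[ 0.3517 -0.3911]
 [ 0.488  -0.3791]
 [ 0.4901 -0.402 ]
 [ 0.3539 -0.4164]] [ 0.4209 -0.3971] [np.float64(95.03729137290952), np.float64(5.032319224591034), np.float64(-84.78014902756969), np.float64(-173.93173656537746)]
```

Emit:
drive_tool(
  deltas="87 45 0 0 -0.025;87 87 0 0 -0.025;87 87 0 0 -0.025;87 87 0 -50 -0.025;87 87 0 -95 -0.025;87 87 0 -140 -0.025;87 87 0 -180 -0.025;87 87 0 -215 -0.025;87 87 0 -237 -0.025;87 87 0 -237 -0.025;87 87 0 -237 -0.025",
)

```text
time_s: 3.9
position: [0.5098, -0.3877, 0.046]
tcp_rot: [[0.994, 0.108, -0.001], [0.108, -0.994, 0.001], [-0.001, -0.001, -1.0]]
force: [0.9, -0.5, -0.4]
opening: 0.999
grasp_force: 0.0
```

Emit:
drive_tool(
  deltas="40 0 0 0 0;40 0 0 0 0;40 0 0 0 0;40 0 0 0 0;40 0 0 0 0;40 0 0 0 0;40 0 0 0 0;40 0 0 0 0",
)

```text
time_s: 4.7
position: [0.5093, -0.3888, 0.0456]
tcp_rot: [[0.994, 0.107, -0.001], [0.107, -0.994, 0.001], [-0.0, -0.001, -1.0]]
force: [-0.8, 1.7, 2.3]
opening: 0.527
grasp_force: 30.0
```

Opening 46 mm matches the head width, so the mallet is held. I'll lift it, turn the handle towards -y and carry it over the right dog.

Emit:
drive_tool(
  deltas="35 0 0 50 0;35 0 0 100 0;35 0 0 150 0;35 0 40 150 0.15;35 0 80 150 0.3;35 0 120 150 0.45;35 0 160 150 0.6;35 20 200 150 0.75;35 40 240 150 0.9;35 60 280 150 1.05;35 80 310 150 1.2;35 102 341 150 1.35",
)

```text
time_s: 5.9
position: [0.6112, -0.0466, 0.1943]
tcp_rot: [[0.107, 0.994, -0.002], [0.994, -0.107, 0.0], [-0.0, -0.002, -1.0]]
force: [0.4, -1.1, -4.3]
opening: 0.526
grasp_force: 30.0
```

Emit:
drive_tool(
  deltas="35 0 0 0 0.15;35 0 0 0 0.15;35 0 0 0 0.15",
)

```text
time_s: 6.2
position: [0.6107, -0.0484, 0.1945]
tcp_rot: [[-0.033, 0.999, -0.002], [0.999, 0.033, 0.0], [0.0, -0.002, -1.0]]
force: [0.0, 0.1, -4.4]
opening: 0.526
grasp_force: 30.0
```

```bash
python3 - <<'E'
from h import *
for n in ["scene","side"]:
    im=imaging.capture(n); cv2.imwrite(f"pics/{n}1.png",im[:,:,::-1])
a=cv2.imread("pics/scene1.png")[140:290,130:340];b=cv2.imread("pics/side1.png")[120:270,190:400]
cv2.imwrite("pics/cmp1.png",cv2.resize(np.vstack([a,b]),None,fx=2,fy=2,interpolation=2))
s=bot.read_state();print(s["time_s"],s["position"],np.degrees(np.arctan2(s["tcp_rot"][1][0],s["tcp_rot"][0][0])),s["joint_positions"])
E
```

```text
6.3 [ 0.6108551  -0.04909337  0.1950172 ] 91.86844986349419 [-1.50234666e+01  3.11015042e+01  8.54578834e+01 -1.52496725e-02
  6.35120099e+01 -1.68851113e+01]
```

View pics/cmp1.png

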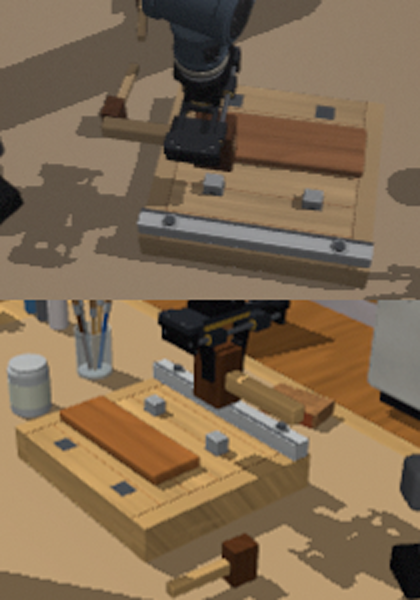

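The mallet hangs level with its handle pointing -y, and its head is over the right dog. Both dogs are visible and the board is clear. Now I'll press down gradually.

Emit:
drive_tool(
  deltas="35 0 0 -25 0;35 0 0 -48 0;35 0 0 -54 0;35 0 0 -60 0;35 0 0 -66 0;35 0 0 -72 0;35 0 0 -78 0;35 0 0 -83 0;35 0 0 -86 0;35 0 0 -88 0;35 0 0 -89 0;35 0 0 -89 0",
)

```text
time_s: 7.5
position: [0.6123, -0.0486, 0.1065]
tcp_rot: [[-0.036, 0.999, 0.002], [0.999, 0.036, -0.0], [-0.0, 0.002, -1.0]]
force: [0.4, -3.0, 1.4]
opening: 0.523
grasp_force: 30.0
```

Emit:
drive_tool(
  deltas="35 0 0 -1 0;35 0 0 -2 0;35 0 0 -2 0;35 0 0 -3 0;35 0 0 -3 0",
)

```text
time_s: 8.0
position: [0.6123, -0.0486, 0.1056]
tcp_rot: [[-0.036, 0.999, 0.002], [0.999, 0.036, -0.001], [-0.001, 0.002, -1.0]]
force: [-2.3, -1.4, 11.5]
opening: 0.53
grasp_force: 30.0
```

Emit:
drive_tool(
  deltas="35 0 0 -1 0;35 0 0 -2 0;35 0 0 -2 0;35 0 0 -2 0",
)

```text
time_s: 8.4
position: [0.6123, -0.0486, 0.1055]
tcp_rot: [[-0.036, 0.999, 0.002], [0.999, 0.036, -0.001], [-0.001, 0.002, -1.0]]
force: [-4.5, -2.3, 22.2]
opening: 0.524
grasp_force: 30.0
```

The force jumps with no travel, so the head is on the bench and the right dog is flush. On to the left dog.

Emit:
drive_tool(
  deltas="35 0 0 35 0;35 0 0 65 0;35 -1 40 65 0;35 -3 80 65 0;35 -4 120 65 0;35 -5 160 65 0;35 -5 160 65 0;35 -5 160 50 0;35 -5 160 43 0;35 -5 160 37 0;35 -5 160 31 0;35 -5 160 25 0",
)

```text
time_s: 9.6
position: [0.6065, 0.1113, 0.1262]
tcp_rot: [[-0.035, 0.999, -0.001], [0.999, 0.035, 0.0], [0.0, -0.0, -1.0]]
force: [-2.3, -0.3, 3.4]
opening: 0.525
grasp_force: 30.0
```

Emit:
drive_tool(
  deltas="35 0 0 -6 0;35 0 0 -12 0;35 0 0 -17 0;35 0 0 -20 0;35 0 0 -22 0;35 0 0 -23 0;35 0 0 -24 0;35 0 0 -25 0;35 0 0 -25 0",
)

```text
time_s: 10.5
position: [0.6066, 0.1113, 0.1055]
tcp_rot: [[-0.036, 0.999, 0.001], [0.999, 0.036, -0.001], [-0.001, 0.001, -1.0]]
force: [-7.8, -3.0, 23.6]
opening: 0.531
grasp_force: 30.0
```

Both dogs are at the bottom. I'll lift the mallet and carry it back to its place.

Emit:
drive_tool(
  deltas="35 0 0 50 0;35 0 0 95 0;35 0 -50 95 0;35 0 -100 95 0;35 0 -150 95 0;35 -20 -195 95 0;35 -50 -235 95 0;35 -80 -270 95 -0.15;35 -97 -315 95 -0.3;35 -97 -365 95 -0.45;35 -97 -410 95 -0.6;35 -97 -460 95 -0.75",
)

```text
time_s: 11.7
position: [0.5095, -0.3496, 0.1956]
tcp_rot: [[0.66, 0.751, 0.001], [0.751, -0.66, 0.001], [0.001, -0.0, -1.0]]
force: [1.1, 1.1, -4.2]
opening: 0.528
grasp_force: 30.0
```

Emit:
drive_tool(
  deltas="35 0 -40 0 -0.15;35 0 -40 0 -0.3;35 0 -40 0 -0.45;35 0 -40 0 -0.6;35 0 -40 0 -0.75;35 0 -40 0 -0.75;35 0 -40 0 -0.75",
)

```text
time_s: 12.4
position: [0.5096, -0.3881, 0.1956]
tcp_rot: [[0.994, 0.11, -0.0], [0.11, -0.994, 0.001], [-0.0, -0.001, -1.0]]
force: [0.3, -0.8, -4.1]
opening: 0.528
grasp_force: 30.0
```

```bash
python3 - <<'E'
from h import *
im=imaging.capture("scene"); cv2.imwrite("pics/scene2.png",im[:,:,::-1]);im=imaging.capture("side"); cv2.imwrite("pics/side2.png",im[:,:,::-1])
a=cv2.imread("pics/scene2.png")[140:290,60:340];b=cv2.imread("pics/side2.png")[120:290,190:470]
cv2.imwrite("pics/cmp2.png",cv2.resize(np.vstack([a,b]),None,fx=1.85,fy=1.85,interpolation=2))
s=bot.read_state();print(s["time_s"],s["position"],np.degrees(np.arctan2(s["tcp_rot"][1][0],s["tcp_rot"][0][0])),s["joint_positions"])
E
```

```text
12.5 [ 0.50968006 -0.38817183  0.19606194] 6.250207384290786 [-4.72752001e+01  3.30962804e+01  8.12211361e+01  1.14717233e-02
  6.56961827e+01  3.64698697e+01]
```

View pics/cmp2.png

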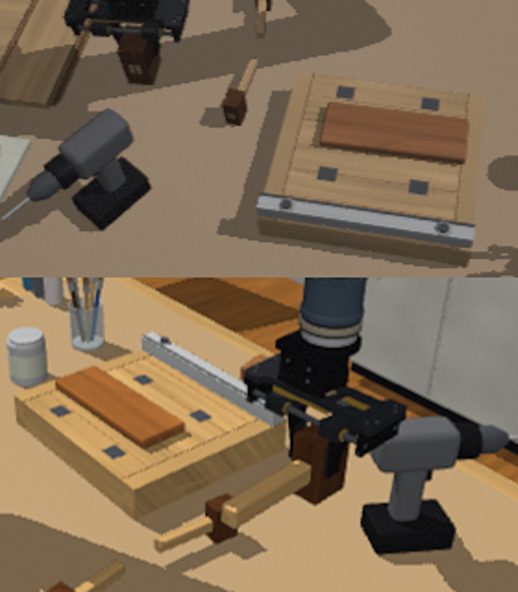

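Both dogs are flush, showing as flat marks. The board and drill haven't moved. I'll set the mallet down.

Emit:
drive_tool(
  deltas="35 0 0 -45 0;35 0 0 -90 0;35 0 0 -125 0;35 0 0 -140 0;35 0 0 -145 0;35 0 0 -148 0;35 0 0 -150 0;35 0 0 -151 0;35 0 0 -151 0",
)

```text
time_s: 13.4
position: [0.5102, -0.3889, 0.0468]
tcp_rot: [[0.994, 0.107, 0.002], [0.107, -0.994, -0.002], [0.001, 0.002, -1.0]]
force: [0.6, -0.7, -3.8]
opening: 0.522
grasp_force: 30.0
```

Emit:
drive_tool(
  deltas="87 0 0 0 0;87 0 0 0 0;87 0 0 0 0;87 0 0 0 0;87 0 0 0 0;87 0 0 0 0;87 0 0 0 0",
)

```text
time_s: 14.1
position: [0.5096, -0.3883, 0.0455]
tcp_rot: [[0.994, 0.107, -0.0], [0.107, -0.994, 0.0], [-0.0, -0.0, -1.0]]
force: [-0.1, 0.1, 0.5]
opening: 0.979
grasp_force: 0.0
```

Emit:
drive_tool(
  deltas="87 0 0 40 0;87 0 0 85 0;87 0 0 135 0;87 0 0 180 0;87 -10 45 200 -0.02;87 -20 95 200 -0.07;87 -30 145 200 -0.07;87 -40 195 200 -0.07;87 -50 245 200 -0.07;87 -60 295 200 -0.07;87 -65 345 200 -0.07;87 -70 395 200 -0.07",
)

```text
time_s: 15.3
position: [0.4394, 0.0028, 0.2458]
tcp_rot: [[0.999, 0.036, 0.001], [0.036, -0.999, -0.0], [0.001, 0.0, -1.0]]
force: [0.9, 0.1, -0.6]
opening: 0.998
grasp_force: 0.0
```

Emit:
drive_tool(
  deltas="87 -10 52 0 0;87 -10 52 0 0;87 -10 52 -40 0;87 -10 52 -80 0;87 -10 52 -80 0;87 -10 52 -80 0",
)

```text
time_s: 15.9
position: [0.4302, 0.0526, 0.1656]
tcp_rot: [[0.999, 0.036, -0.002], [0.036, -0.999, 0.0], [-0.002, -0.0, -1.0]]
force: [1.3, 0.4, 0.7]
opening: 1.0
grasp_force: 0.0
```

```bash
python3 - <<'E'
from h import *
s=bot.read_state();print(s["time_s"],s["position"],np.degrees(np.arctan2(s["tcp_rot"][1][0],s["tcp_rot"][0][0])),s["joint_positions"],s["force"])
m=imaging.camera_model("wrist");np.save("w4.npy",m["T"]);w=imaging.capture("wrist")[:,:,::-1];sd=imaging.capture("side")[:,:,::-1]
cv2.imwrite("pics/w4.png",w);cv2.imwrite("pics/side3.png",sd)
x=np.vstack([w,sd[:, :]]);cv2.imwrite("pics/cmp3.png",cv2.resize(x,(400,600),interpolation=cv2.INTER_AREA))
cv2.imwrite("pics/cmp3.png",np.hstack([cv2.resize(w,(400,300)),cv2.resize(sd,(400,300))]))
E
```

```text
15.9 [0.43015372 0.0525722  0.16557861] 2.0730515955342526 [-7.86847572e+00  2.11626109e+01  1.12090569e+02 -8.98160204e-03
  4.68358799e+01  8.00646289e+01] [1.31377132 0.40432471 0.69607397]
```

View pics/cmp3.png

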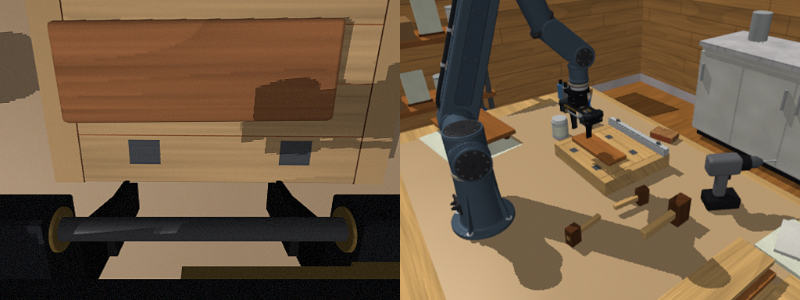

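The mallet is standing again. In the wrist view the board's near edge runs from about (79,155) to (425,153) at full scale, and the slots are at (185,194) and (378,195).

```bash
python3 - <<'E'
from h import *
np.set_printoptions(precision=4,suppress=True)
m=dict(imaging.camera_model("wrist"));m["T"]=np.load("w4.npy")
im=cv2.imread("pics/w4.png");hsv=cv2.cvtColor(im,cv2.COLOR_BGR2HSV)
mk=((hsv[:,:,0]<11)&(hsv[:,:,1]>115)).astype(np.uint8);mk[230:]=0;mk=cv2.morphologyEx(mk,cv2.MORPH_CLOSE,np.ones((9,9)))
c=max(cv2.findContours(mk,0,2)[0],key=cv2.contourArea);r=cv2.minAreaRect(c);print(r)
P=[onz("wrist",p,.078,m)[:2] for p in cv2.boxPoints(r)];print("board",np.array(P),np.mean(P,0))
L,R=onz("wrist",(185,194),.06,m),onz("wrist",(378,195.5),.06,m);print("slots",L,R,np.degrees(np.arctan2(R[0]-L[0],L[1]-R[1])))
E
```

```text
((374.5, 116.0), (115.0, 76.0), 0.0)
board [[ 0.4667  0.0099]
 [ 0.5203  0.0146]
 [ 0.5233 -0.0659]
 [ 0.4699 -0.076 ]] [ 0.495  -0.0294]
slots [0.4259 0.1133 0.06  ] [ 0.4307 -0.0471  0.06  ] 1.7053681725991467
```

Emit:
drive_tool(
  deltas="87 0 4 -40 0;87 0 4 -75 0;87 0 4 -92 0;87 0 4 -99 0;87 0 4 -99 0;87 6 4 -99 0;87 12 4 -99 0;87 18 4 -99 0;87 24 5 -99 0;87 30 5 -99 0;87 36 5 -99 0",
)

```text
time_s: 17.1
position: [0.4653, 0.0583, 0.0665]
tcp_rot: [[0.999, 0.037, -0.002], [0.037, -0.999, 0.0], [-0.002, -0.0, -1.0]]
force: [-3.0, -0.3, 1.6]
opening: 0.997
grasp_force: 1.4
```

Emit:
drive_tool(
  deltas="87 6 0 0 0;87 12 0 0 0;87 18 1 0 0;87 24 1 0 0;87 30 1 0 0;87 36 1 0 0;87 42 1 0 0;87 48 2 0 0;87 54 2 0 0;87 60 2 0 0;87 66 2 0 0;87 72 2 0 0",
)

```text
time_s: 18.3
position: [0.5387, 0.0601, 0.0665]
tcp_rot: [[0.999, 0.037, 0.0], [0.037, -0.999, 0.0], [0.0, -0.0, -1.0]]
force: [-1.3, -0.9, -0.3]
opening: 0.998
grasp_force: 0.7
```

Emit:
drive_tool(
  deltas="87 5 0 0 0;87 10 0 0 0;87 15 0 0 0;87 20 1 0 0;87 24 1 0 0;87 27 1 0 0;87 29 1 0 0;87 31 1 0 0;87 33 1 0 0;87 34 1 0 0",
)

```text
time_s: 19.3
position: [0.5724, 0.061, 0.0666]
tcp_rot: [[0.999, 0.037, 0.0], [0.037, -0.999, 0.0], [0.0, 0.0, -1.0]]
force: [-2.3, 0.0, 0.2]
opening: 0.997
grasp_force: 0.9
```

```bash
python3 - <<'E'
from h import *
im=imaging.capture("scene"); cv2.imwrite("pics/scene4.png",im[:,:,::-1]);im=imaging.capture("side"); cv2.imwrite("pics/side4.png",im[:,:,::-1])
a=cv2.imread("pics/scene4.png")[160:285,190:340];b=cv2.imread("pics/side4.png")[130:255,190:340]
cv2.imwrite("pics/cmp4.png",cv2.resize(np.hstack([a,b]),None,fx=2.66,fy=2.66,interpolation=2))
E
```

```text
(no output)
```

View pics/cmp4.png

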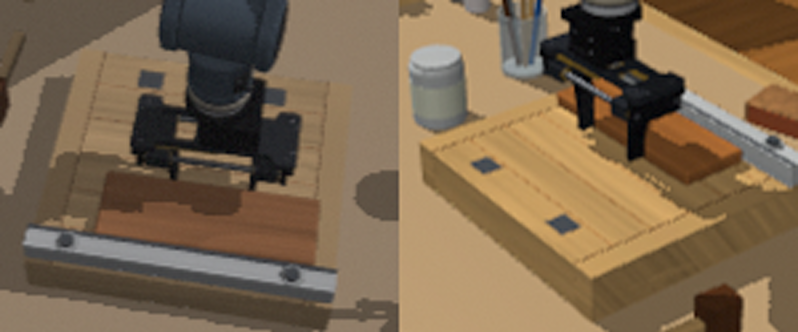

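The board is nearly at the fence, with both fingers behind it. I'll creep forward until the force rises.

Emit:
drive_tool(
  deltas="87 1 0 0 0;87 2 0 0 0;87 3 0 0 0;87 4 0 0 0;87 5 0 0 0;87 6 0 0 0;87 6 0 0 0",
)

```text
time_s: 20.1
position: [0.5763, 0.0612, 0.0665]
tcp_rot: [[0.999, 0.036, -0.004], [0.036, -0.999, 0.0], [-0.004, -0.0, -1.0]]
force: [-5.8, 0.4, 3.7]
opening: 0.998
grasp_force: 2.8
```

Emit:
drive_tool(
  deltas="87 1 0 0 0;87 2 0 0 0;87 3 0 0 0;87 3 0 0 0",
)

```text
time_s: 20.5
position: [0.5767, 0.0615, 0.0663]
tcp_rot: [[0.999, 0.035, -0.01], [0.035, -0.999, 0.001], [-0.01, -0.001, -1.0]]
force: [-9.6, 0.3, 7.2]
opening: 0.999
grasp_force: 4.7
```

Emit:
drive_tool(
  deltas="87 1 0 0 0;87 2 0 0 0;87 3 0 0 0;87 3 0 0 0",
)

```text
time_s: 20.9
position: [0.577, 0.0617, 0.0661]
tcp_rot: [[0.999, 0.035, -0.015], [0.035, -0.999, 0.001], [-0.015, -0.002, -1.0]]
force: [-13.7, 0.2, 9.5]
opening: 0.997
grasp_force: 6.7
```

Emit:
drive_tool(
  deltas="87 -4 0 0 0;87 -9 0 0 0;87 -20 -1 0 0;87 -40 -1 0 0;87 -60 -1 0 0;87 -80 -1 40 0;87 -100 -1 80 0;87 -140 -1 110 0;87 -180 -1 130 0;87 -180 -1 150 0;87 -180 -1 150 0",
)

```text
time_s: 22.0
position: [0.4057, 0.0598, 0.2191]
tcp_rot: [[0.999, 0.037, 0.009], [0.037, -0.999, -0.001], [0.009, 0.001, -1.0]]
force: [1.9, 0.8, -1.4]
opening: 0.998
grasp_force: 0.0
```

```bash
python3 - <<'E'
from h import *
np.set_printoptions(precision=4,suppress=True)
im=imaging.capture("scene"); cv2.imwrite("pics/scene5.png",im[:,:,::-1]);im=imaging.capture("side"); cv2.imwrite("pics/side5.png",im[:,:,::-1])
a=cv2.imread("pics/scene5.png")[160:285,190:340];b=cv2.imread("pics/side5.png")[130:255,220:370]
cv2.imwrite("pics/cmp5.png",cv2.resize(np.hstack([a,b]),None,fx=2.66,fy=2.66,interpolation=2))
s=bot.read_state();print(s["time_s"],s["position"],s["force"])
E
```

```text
22.1 [0.4056 0.0597 0.2171] [ 0.5648  0.1114 -0.5601]
```

View pics/cmp5.png

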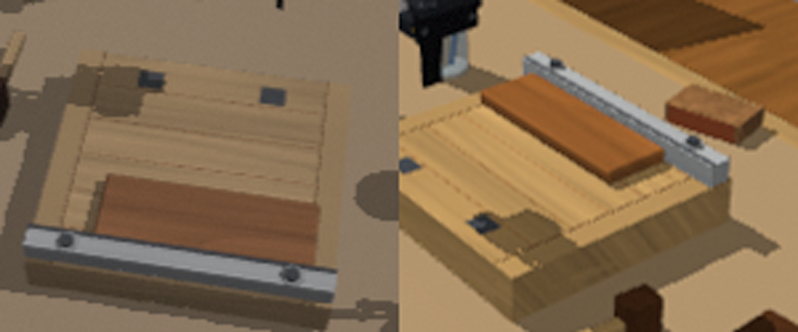

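The board lies flat and square against the fence with no visible gap, and the arm is clear of everything. I'll hand in.

```bash
python3 -c "
from rig import bot
print(bot.hand_in())"
```

```text
the job is handed in; nothing more can be done
None
```

The job is handed in at about 22 s: both dogs are flush, the mallet stands on its head on the table, the board lies against the fence, and the last pictures show nothing else moved; the judge gave no verdict.

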